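# Lock the indexing turntable at its home position

### The arm

A 7-joint arm with a two-finger parallel gripper is mounted at the origin on a cart in front of the work surface, level with it; the furniture and walls round the work are solid. World frame = base frame: x ahead of the robot, y to its left, z up, the work surface at z = 0. Lengths are in m, angles in rad, forces in N, time in s.
With the tool pointing down it reaches from about 0.425 to 0.925 m from the base axis. Payload 6.8 kg.
Tool frame: the origin (TCP) lies midway between the tips of the shut fingers; the grasp point (between the pads) lies 19 mm behind it; z points along the fingers, x is the direction in which the jaws open and shut, and the axes are right-handed (so a half turn about z gives the same grasp; the last joint's range is limited). The gripper opens to 85 mm and grips with 20 to 120 N. Pads are 22 mm wide; open, the fingers measure 114 mm over their backs; the gripper's body (76 mm by 85 mm) begins 54 mm behind the grasp point. The pads swing forward as they close: fully open they stand 13 mm farther back than shut.
Start: joints at [1.183, 0.477, 0.022, 1.555, -0.011, 1.109, -0.083], TCP at [0.186, -0.649, 0.196] pointing down, gripper open.
Joint ranges: [-2.96, 2.96], [-0.34, 2.1], [-1.41, 1.46], [0.24, 2.44], [-1.37, 4.51], [0.17, 1.92], [-2.96, 2.96]. Speed limits (rad/s): [2.39, 2.39, 3.14, 3.14, 3.14, 3.14, 3.14].

### API

Orientations are given as a unit quaternion [w, x, y, z].
In Python, from station import bot, imaging, nets gives the robot as it stands. The module is installed in compiled form; this text tells all that it offers.
- The arm moves only by the tool apply_moves, never from a script. Its argument "moves" is text: rows parted by semicolons, each of 7 numbers parted by spaces: the gripper command: -1 is fully open, 1 is shut, values between are in proportion, then the shift along the tool's x, y, z normalised to -1 to 1, where 1 is 120 mm, then the turn, a rotation vector about the tool's x, y, z normalised to -1 to 1, where 1 is 4 degrees. In form: hand dx dy dz rx ry rz; .... A call has 1 to 12 rows; each row shifts and turns the commanded pose from where the row before left it, along the tool's axes as they then stand; what a row does not reach is not made up. A row lasts 1/12 s, in which the tool goes at most 41.7 mm and 7.16 degrees, less where a joint would pass 70% of its speed; a pose out of reach is approached as far as the arm can. A call with a number of a shift or a turn outside -1 to 1 is refused whole. A call with a gripper value outside its range is refused whole. The fingers move at their own pace and stop on an object; "force" is the grip in N (left out, the last holds). Time passes only in rows, so rows that do not move let the fingers close. It gives the time, the measured TCP pose, the force and the opening at its end, in the units of the state.
- bot.get_obs(): the state, without advancing time (a new reading comes with each control period).
- imaging.read_camera(name): name is "scene" or "top"; returns a dict with "image" (480x640x3 uint8, red, green, blue), "fx", "fy", "cx", "cy" (pixels), "dist_coeffs" ([k1, k2, p1, p2, k3] as OpenCV has them; the pictures are not rectified), "view" (4x4, takes a point from world to camera coordinates). Camera axes: x right, y down, z forward; pixel columns grow to the right and rows downward; lengths in m; the calibration is good to about 2 mm. A picture is of the moment at which its call begins. There is no depth.
- bot.hand_in(): hands the job in, once; it reports no verdict.
Trained networks look in a picture, given as the dict that the camera call returned (one of the last four; its "shot" number tells which), for a name from the list of things; names that differ only in an ending like _2 or _b are one class to them, and where a whole thing is asked for, a point or a joint stands for the part that bears it (a point fixed in the world has none). Each returns a list of dicts, best first, with "score" (0 to 1); they miss things now and then, are a little off and sometimes report something else, mostly with a low value. They report only what shows in the picture. A call takes as long as a camera call.
- nets.spot_in(picture, name): "rect" ([left, top, right, bottom] in pixels, round what is visible of it).
- nets.outline_of(picture, name): "region" (480x640 bool, what is visible of it) and "rect" ([left, top, right, bottom] in pixels, round what is visible of it).
- nets.spot_point(picture, name): "location" ([column, row] in pixels: a listed point, or the origin of a listed thing).
The state is a dict: "t": time; "q": joint angles; "joint_vel": joint speeds; "joint_torque": joint torques, N m; "eef_pos": TCP position; "tool_rot": TCP orientation; "contact_force": force on the tool from outside, world axes, zero at the start; "torque": the same for the moment, N m; "gripper_width": opening from 0.0 (shut) to 1.0 (fully open).
Only numpy, scipy, OpenCV 4.12 (cv2) and the standard library are available. Lean on these libraries where they do the work, as an engineer would, in place of code of your own. Each camera call takes 0.05 s, during which the arm holds its last target.

### The job

Lock the small indexing turntable that carries the watch movement at its home position: with your fingers push the upright brass handle round until the slot in the disc's rim faces the lock bar, then push the bar by its red knob fully home into the slot and come away. Push gently and never pinch the handle or the knob; do not touch or shift the movement, and leave the tools, loupe and tin around it where they are.

Things in the scene. Friction and masses are not known exactly. Their poses are not given: they have to be found in the camera images.
- turntable: fixed base of the indexing turntable: round blue plate, 156 mm diameter, with an arm on its -x side carrying the steel guide of the lock bar (34 mm long, 40 mm wide, top 41 mm above the bench, middle 89 mm from the axis, red index line). Origin on the turning axis at bench height, z up; its -x axis points out along the lock bar, to the robot's right give or take 0.6 rad. It cannot move
- disc (a joint): angle of the slotted aluminium disc (132 mm diameter, 12 mm thick, top 37 mm above the bench) in rad, counter-clockwise from above. 0 (or a whole turn, 6.28) = the slot faces the lock bar. It turns freely without end stops in both directions, has enough friction to stay where it is left (about 1.5 N at the handle), and starts at least 1 rad from home either way round
- slot (a point): middle of the mouth of the slot, on the disc's rim, 66 mm from the axis, at the height of the disc's top. The slot runs 24 mm straight inwards, 14 mm wide, flared to 20 mm at the mouth; a red dot on the disc marks its inner end. Its x axis points to the disc's centre
- turning_handle: upright round brass handle on the disc, 14 mm diameter (18 mm at its foot), 42 mm tall, 53 mm from the axis, a quarter turn from the slot: with the slot at home it stands on the base's +y side. Origin at its foot on the disc's top, 37 mm above the bench; its top is 79 mm above the bench. It goes round with the disc, and its sleeve revolves easily on its own pin
- lock_bar (a joint): how far the lock bar is pushed in, m: 0 = withdrawn, 0.026 = fully home against its stop. It starts between 0 and 0.003, slides with about 2.5 N of friction and stays where it is left. The disc's rim blocks it unless the slot faces it; the tapered nose draws the disc straight from up to about 5 mm off
- bar_nose (a point): tip of the lock bar's tapered nose (5 mm wide; the bar is 10 mm wide and 8 mm thick), 31 mm above the bench, 70 mm from the axis when withdrawn, 44 mm when home
- bar_knob: upright round red knob on the outer end of the lock bar, 14 mm diameter, 40 mm tall, origin at its foot 35 mm above the bench, top 75 mm above the bench; 132 mm from the axis when the bar is withdrawn, 106 mm when home. It revolves easily on its pin; pushed straight towards the axis to lock
- disc_centre (a point): centre of the disc's top, on the axis, 37 mm above the bench
- movement: watch movement in a steel casing ring with three lugs, 54 x 56 x 18 mm, lying loose on the rubber seat in the middle of the disc, its top 57 mm above the bench; it turns with the disc. Origin at its underside, near its middle. Not to be touched
- loupe: bystander: black eye loupe, 37 mm wide, 28 mm tall, beyond the turntable at the left; origin at its underside
- black_tin: bystander: round grey tin with black lid, 34 mm wide, 30 mm tall, beyond the turntable; origin at its underside
- rodico: bystander: stick of green cleaning putty, 18 x 50 x 10 mm, beyond the turntable; origin at its underside
- screwdriver_grey_1: bystander: small grey screwdriver, 101 mm long, 8 mm thick, on the black tool pad
- tweezers_nickel: bystander: tweezers, 119 mm long, 9 mm thick, on the black tool pad
- led_lamp: fixed lamp at the robot's right: a white bar 0.33 m above the bench, at y = -0.37 and further right, x = 0.45 to 0.57; its arm rises to y = -0.2, x = 0.5, 0.66 m up. The robot starts beside it: draw in towards the robot before swinging to the middle. A shelf hangs 0.63 m above the bench beyond x = 0.57: keep fingertips low (about 0.1 m) over the turntable, or the arm meets it. Origin at the bar

How it is judged:
By the outcome, as a careful person would: the job done as asked, in the order asked, and still so for the second after the job is handed in, with the robot touching nothing.
It also fails if it takes over 58 s, if anything falls off the work surface, if the arm or the gripper's body presses on something with over 40 N, if the wrist force passes 120 N, or if a joint passes its speed limit or range.

## Working session

There is one attempt and no reset: what is moved stays moved. The work goes in short steps, Python scripts to look and compute and a tool call to move; the robot and the scene stay as the last step left them, time stands still between calls to the robot, and variables do not carry over. Pictures are saved under pics/ and viewed, and the job is handed in when it is done.

Besides the shell and the picture viewer there is one more tool, called after "Emit:" as name(argument=value, ...), one argument or row to a line, values as JSON. apply_moves: Moves the arm, as the interface text tells. Scaled input: -1 to 1 covers 120 mm each way for a shift and 4 degrees each way for a turn. Its arguments: {"type":"object","properties":{"moves":{"type":"string"},"force":{"type":"number"}},"required":["moves"]}

```bash
mkdir -p pics; cat > h.py <<'E'
import numpy as np, cv2
from station import bot, imaging, nets
def save(p,n): cv2.imwrite('pics/'+n,p['image'][:,:,::-1])
def K(p): return np.array([[p['fx'],0,p['cx']],[0,p['fy'],p['cy']],[0,0,1.]])
def ray(p,uv):
    n=cv2.undistortPoints(np.array([[uv]],float),K(p),np.array(p['dist_coeffs'],float))[0,0]
    V=np.array(p['view']);R=V[:3,:3];t=V[:3,3]
    return -R.T@t, R.T@np.array([n[0],n[1],1.])
def atz(p,uv,z):
    o,d=ray(p,uv); return o+d*(z-o[2])/d[2]
def proj(p,X):
    V=np.array(p['view']);r=cv2.Rodrigues(V[:3,:3])[0]
    return cv2.projectPoints(np.array(X,float).reshape(-1,3),r,V[:3,3],K(p),np.array(p['dist_coeffs'],float))[0].reshape(-1,2)
E
python3 - <<'E'
from h import *
o=bot.get_obs(); print({k:np.round(v,3) for k,v in o.items()})
for c in ['scene','top']:
    p=imaging.read_camera(c); save(p,c+'1.png')
    for n,z in [('turntable',0),('slot',.037),('turning_handle',.037),('bar_nose',.031),('bar_knob',.035),('disc_centre',.037),('movement',.039),('loupe',0),('black_tin',0),('rodico',0),('led_lamp',.33)]:
        for r in nets.spot_point(p,n)[:2]: print(c,n,round(r['score'],2),np.round(r['location'],1),np.round(atz(p,r['location'],z),4))
E
```

```text
{'t': np.float64(0.0), 'q': array([ 1.183,  0.478,  0.022,  1.556, -0.011,  1.109, -0.083]), 'joint_vel': array([-0.001,  0.002,  0.001, -0.001,  0.   , -0.   ,  0.   ]), 'joint_torque': array([ 1.0000e-03, -5.9646e+01,  1.6090e+00, -2.8120e+01,  1.3000e-02,
        9.0000e-03,  0.0000e+00]), 'eef_pos': array([ 0.186, -0.648,  0.195]), 'tool_rot': array([-0.   ,  0.799, -0.602, -0.001]), 'contact_force': array([ 0.486, -0.303, -0.308]), 'torque': array([ 0.013, -0.01 , -0.049]), 'gripper_width': np.float64(0.998)}
scene turntable 0.92 [268.5 267.9] [ 0.5169 -0.007   0.    ]
scene turntable 0.56 [305.7 300. ] [ 0.4714 -0.2278  0.    ]
scene slot 0.76 [247.7 251.8] [0.4994 0.0727 0.037 ]
scene turning_handle 0.55 [270.1 253.3] [0.5418 0.0103 0.037 ]
scene bar_knob 0.48 [281.8 277.1] [ 0.4724 -0.1251  0.035 ]
scene disc_centre 0.72 [269.1 257.1] [ 0.5235 -0.0063  0.037 ]
scene movement 0.68 [267.  257.8] [ 0.5139 -0.0076  0.039 ]
scene loupe 0.66 [297.6 252.6] [ 0.6486 -0.0032  0.    ]
scene loupe 0.37 [306.3 298.8] [ 0.4769 -0.2247  0.    ]
scene black_tin 0.57 [297.2 251.1] [0.6548 0.0055 0.    ]
scene black_tin 0.41 [302.7 260.1] [ 0.6253 -0.0528  0.    ]
scene rodico 0.39 [313.4 249.6] [ 0.699  -0.0281  0.    ]
scene led_lamp 0.38 [315.2 251.6] [ 0.2848 -0.4716  0.33  ]
top turntable 0.7 [251.1 322.1] [0.5194 0.0135 0.    ]
top slot 0.83 [238.8 339.6] [0.4674 0.0654 0.037 ]
top turning_handle 0.62 [235.  310.6] [0.5549 0.0441 0.037 ]
top bar_knob 0.48 [298.7 316.1] [ 0.4628 -0.1135  0.035 ]
top disc_centre 0.87 [253.1 317.6] [0.5126 0.0052 0.037 ]
top movement 0.74 [251.9 314.4] [0.5223 0.0048 0.039 ]
top loupe 0.66 [234.7 283.5] [0.6582 0.0127 0.    ]
top black_tin 0.51 [258.5 284.4] [ 0.6247 -0.0511  0.    ]
top black_tin 0.3 [234.  269.9] [ 0.7033 -0.0016  0.    ]
top rodico 0.59 [237.7 271.2] [ 0.6941 -0.0103  0.    ]
```

```bash
python3 - <<'E'
import cv2
for c,(x,y) in dict(scene=(270,265),top=(260,310)).items():
    a=cv2.imread(f'pics/{c}1.png'); h,w=75,100
    cr=a[y-h:y+h,x-w:x+w]; cv2.imwrite(f'pics/{c}1c.png',cv2.resize(cr,None,fx=4,fy=4,interpolation=cv2.INTER_CUBIC))
E
```

```text
(no output)
```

View pics/scene1.png

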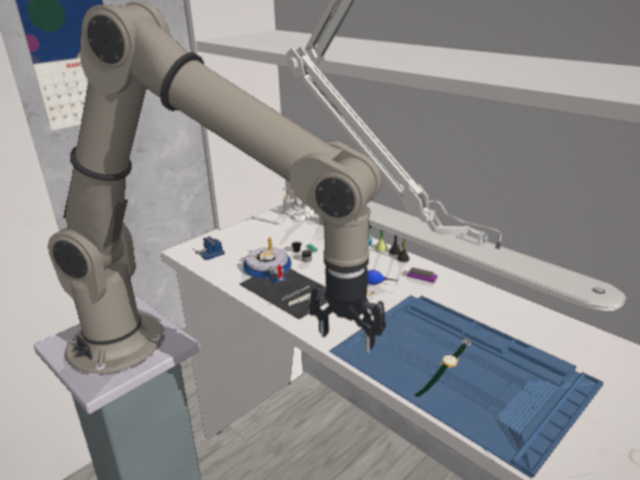

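View pics/top1.png

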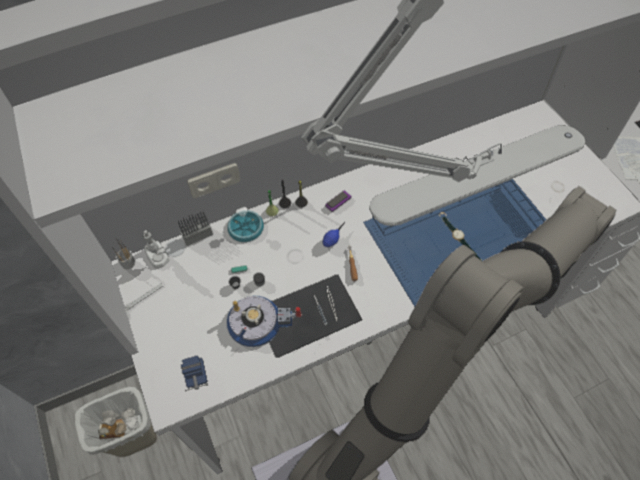

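```bash
ls pics
```

```text
scene1.png
scene1c.png
top1.png
top1c.png
```

View pics/scene1c.png

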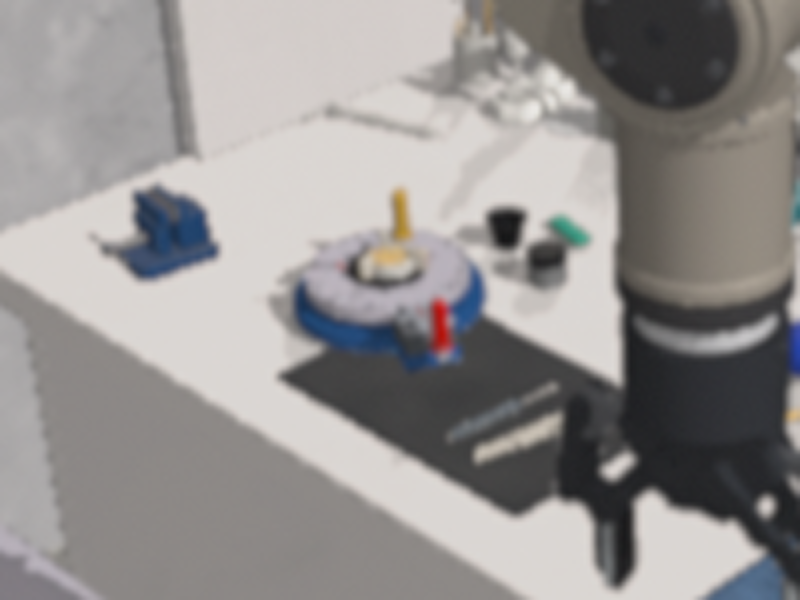

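View pics/top1c.png

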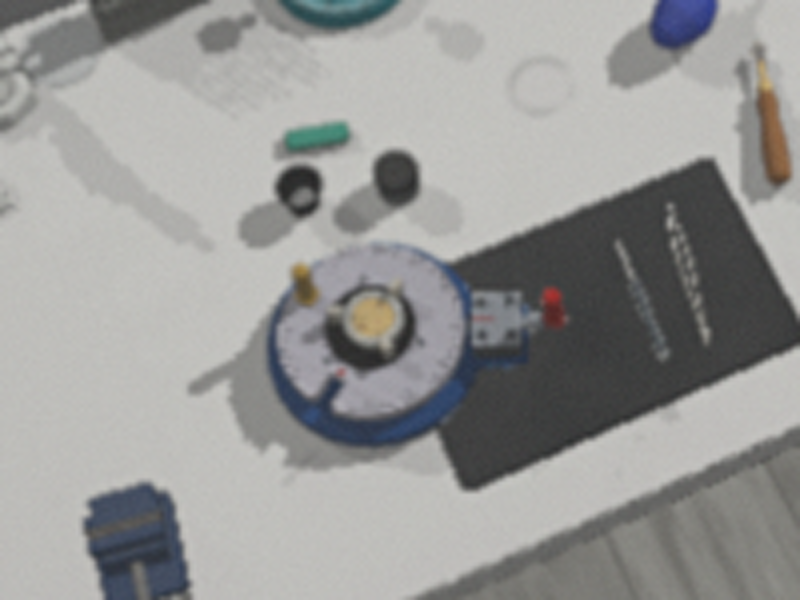

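The top view shows the disc with its slot at about (239,337), the handle at (237,310) and the knob at (299,315). The slot has to turn about 117° counter-clockwise. Next I'll fit the model to both views.

```bash
cat > fit.py <<'E'
from h import *
from scipy.optimize import least_squares
def model(v,bar=0.0):
    x,y,psi,th=v[:4]; c=np.array([x,y])
    u=lambda a:np.array([np.cos(a),np.sin(a)])
    P=lambda a,r,z:np.r_[c+r*u(a),z]
    s=psi+np.pi+th
    return dict(disc_centre=P(0,0,.037),turntable=P(0,0,0),slot=P(s,.066,.037),turning_handle=P(s-np.pi/2,.053,.037),htop=P(s-np.pi/2,.053,.079),
      bar_knob=P(psi+np.pi,.132-bar,.035),ktop=P(psi+np.pi,.132-bar,.075),dot=P(s,.042,.037))
def fit(obs,x0,bar=0.):
    # obs: list of (pic,name,uv,sigma)
    def f(v):
        m=model(v,v[4] if len(v)>4 else bar); return np.concatenate([(proj(p,m[n])[0]-np.array(uv))/s for p,n,uv,s in obs])
    r=least_squares(f,x0,loss='soft_l1'); return r,f(r.x).reshape(-1,2)
def netobs(p,names,s=1.5,minscore=.4):
    out=[]
    for n in names:
        l=nets.spot_point(p,n)
        if l and l[0]['score']>=minscore: out.append((p,n,l[0]['location'],s))
    return out
E
python3 - <<'E'
from fit import *
a=imaging.read_camera('scene'); b=imaging.read_camera('top')
N=['disc_centre','turntable','slot','turning_handle','bar_knob']
net=netobs(a,N)+netobs(b,N)
man=[(a,'htop',(270,238.5),1),(a,'turning_handle',(270.5,249.5),1),(a,'ktop',(279.5,266.5),1),(a,'bar_knob',(280.5,277.5),1),
 (b,'htop',(235.5,303),1),(b,'turning_handle',(237,310),1),(b,'ktop',(298,309),1),(b,'bar_knob',(299,315.5),1),(b,'slot',(239,337),1),(b,'dot',(245,328.2),1)]
x0=[.515,.005,1.17,-2.04]
for nm,o in [('net',net),('man',man),('all',net+man)]:
    r,f=fit(o,x0); print(nm,np.round(r.x,4),np.degrees(r.x[2:]),'rms',np.sqrt((f**2).mean()))
for (p,n,uv,s),e in zip(net+man,f): print('scene' if p is a else 'top',n,np.round(e*s,1))
for k,v in model(r.x).items(): print(k,np.round(v,4))
m=b['image'].copy();
E
```

```text
net [ 0.5188  0.0039  1.164  -2.0555] [  66.69073887 -117.76993995] rms 1.7317142957918337
man [ 0.5133  0.0054  1.2109 -2.188 ] [  69.38117632 -125.36207389] rms 1.0699282053274268
all [ 0.5157  0.0045  1.1899 -2.1441] [  68.17751547 -122.84621752] rms 1.476645644379499
scene disc_centre [-2.  -0.1]
scene turntable [-0.9  8.4]
scene slot [-2.9  4.1]
scene turning_handle [-1.  -2.5]
scene bar_knob [-0.5  0. ]
top disc_centre [-3.  -0.8]
top turntable [ 3.  -0.8]
top slot [-2.2 -1.3]
top turning_handle [2.8 0.4]
top bar_knob [ 0.4 -0.8]
scene htop [-1.8 -0.9]
scene turning_handle [-1.3 -0.6]
scene ktop [-1.6 -0.9]
scene bar_knob [-1.7 -0.5]
top htop [-0.2 -1.3]
top turning_handle [ 0.5 -1.8]
top ktop [ 0.9 -0.8]
top bar_knob [ 0.6 -1.2]
top slot [ 0.9 -1.5]
top dot [-0.3  0.3]
disc_centre [0.5157 0.0045 0.037 ]
turntable [0.5157 0.0045 0.    ]
slot [0.4775 0.0583 0.037 ]
turning_handle [0.5589 0.0351 0.037 ]
htop [0.5589 0.0351 0.079 ]
bar_knob [ 0.4666 -0.118   0.035 ]
ktop [ 0.4666 -0.118   0.075 ]
dot [0.4914 0.0388 0.037 ]
```

Emit:
apply_moves(
  moves="1 -0.3 0 0 0 0 0;1 -0.3 0 0 0 0 0;1 -0.3 0 0 0 0 0;1 -0.3 0 0 0 0 0;1 -0.3 0 0 0 0 0;1 -0.25 0 0 0 0 0;1 0 0 0 0 0 0;1 0 0 0 0 0 0",
  force=30,
)

```text
t: 2.47
eef_pos: [0.1281, -0.4461, 0.1965]
tool_rot: [0.0, 0.799, -0.602, 0.0]
contact_force: [0.6, -0.5, 0.6]
gripper_width: 0.003
```

```bash
cat > ov.py <<'E'
from fit import *
def overlay(p,v,fn,c,bar=0.,S=6,hw=(66,50)):
    im=p['image'][c[1]-hw[1]:c[1]+hw[1],c[0]-hw[0]:c[0]+hw[0],::-1]
    im=cv2.resize(im,None,fx=S,fy=S,interpolation=cv2.INTER_CUBIC)
    T=lambda X:((proj(p,X)-np.array([c[0]-hw[0],c[1]-hw[1]])+.5)*S).astype(int)
    t=np.linspace(0,2*np.pi,80)
    for r,z,col in [(.066,.037,(0,255,0)),(.078,.0,(0,255,255))]:
        cv2.polylines(im,[T(np.c_[v[0]+r*np.cos(t),v[1]+r*np.sin(t),t*0+z])],True,col,1)
    m=model(v,bar)
    for a,b in [('turning_handle','htop'),('bar_knob','ktop'),('slot','dot')]:
        q=T(np.array([m[a],m[b]])); cv2.line(im,tuple(map(int,q[0])),tuple(map(int,q[1])),(255,0,255),1)
    cv2.imwrite('pics/'+fn,im)
E
python3 - <<'E'
from ov import *
a=imaging.read_camera('scene'); b=imaging.read_camera('top'); save(b,'top2.png');save(a,'scene2.png')
v=[.5145,.005,1.20,-2.16]
overlay(a,v,'ova.png',(270,265)); overlay(b,v,'ovb.png',(265,315))
E
```

```text
(no output)
```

View pics/ova.png

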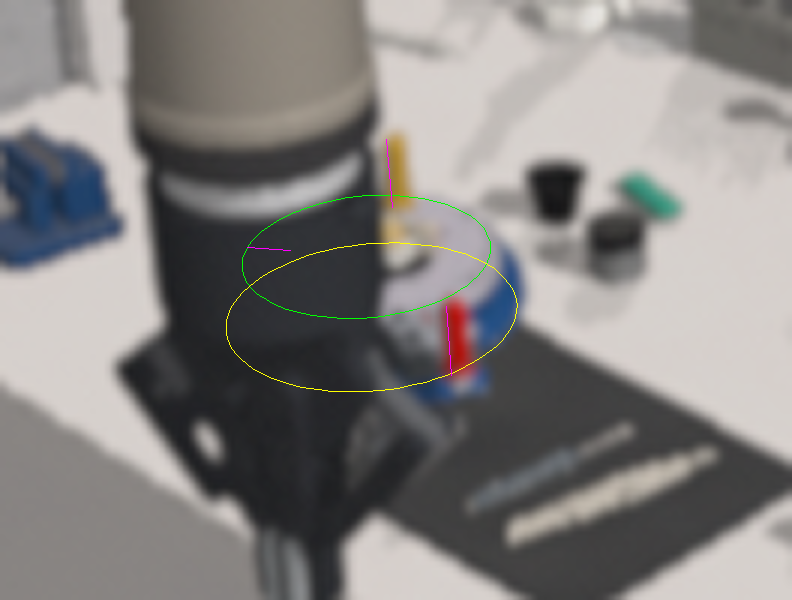

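View pics/ovb.png

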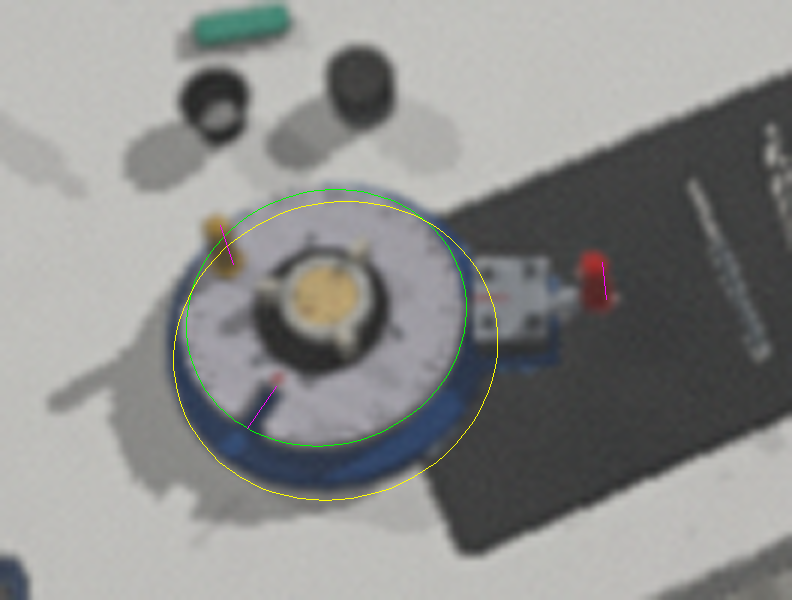

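```bash
ls pics
```

```text
ova.png
ovb.png
scene1.png
scene1c.png
scene2.png
top1.png
top1c.png
top2.png
```

```bash
cat > plan.py <<'E'
import numpy as np, math
def plan(cur,yaw,wps,g=1,step=.038,rot=4.0):
    """cur xyz, yaw deg; wps: (x,y,z,yaw[,step])"""
    rows=[];p=np.array(cur,float)
    for w in wps:
        tgt=np.array(w[:3]);st=w[4] if len(w)>4 else step
        n=max(1,math.ceil(np.linalg.norm(tgt-p)/st-1e-6),math.ceil(abs(w[3]-yaw)/rot-1e-6))
        dp=(tgt-p)/n;dy=(w[3]-yaw)/n
        for i in range(n):
            f=math.radians(yaw);tx=np.array([math.cos(f),math.sin(f),0]);ty=np.array([math.sin(f),-math.cos(f),0])
            rows.append((g,dp@tx/.12,dp@ty/.12,-dp[2]/.12,0,0,-dy/4)); yaw+=dy
        p=tgt
    for i in range(0,len(rows),12): print(';'.join(' '.join('%.3g'%(round(x,3)+0) for x in r) for r in rows[i:i+12]),'\n')
def yawof(q):
    w,x,y,z=q; return math.degrees(math.atan2(2*(x*y+w*z),1-2*(y*y+z*z)))
E
python3 - <<'E'
from plan import *
from station import bot
o=bot.get_obs();print(o['eef_pos'],yawof(o['tool_rot']))
plan(o['eef_pos'],yawof(o['tool_rot']),[(.30,-.36,.14,-70),(.44,-.17,.14,-64),(.47,-.03,.13,-57),(.582,.006,.125,-53)])
E
```

```text
[ 0.12887781 -0.44805785  0.19658797] -73.96921387134883
1 -0.052 -0.262 0.079 0 0 -0.165;1 -0.049 -0.263 0.079 0 0 -0.165;1 -0.046 -0.263 0.079 0 0 -0.165;1 -0.043 -0.264 0.079 0 0 -0.165;1 -0.04 -0.264 0.079 0 0 -0.165;1 -0.037 -0.265 0.079 0 0 -0.165;1 -0.156 -0.234 0 0 0 -0.214;1 -0.152 -0.236 0 0 0 -0.214;1 -0.148 -0.239 0 0 0 -0.214;1 -0.145 -0.241 0 0 0 -0.214;1 -0.141 -0.243 0 0 0 -0.214;1 -0.138 -0.245 0 0 0 -0.214 

1 -0.134 -0.247 0 0 0 -0.214;1 -0.235 -0.184 0.021 0 0 -0.437;1 -0.229 -0.191 0.021 0 0 -0.437;1 -0.223 -0.198 0.021 0 0 -0.437;1 -0.217 -0.205 0.021 0 0 -0.437;1 0.064 -0.237 0.01 0 0 -0.25;1 0.068 -0.235 0.01 0 0 -0.25;1 0.072 -0.234 0.01 0 0 -0.25;1 0.076 -0.233 0.01 0 0 -0.25
```

Emit:
apply_moves(
  moves="1 -0.05 -0.26 0.08 0 0 -0.165;1 -0.05 -0.26 0.08 0 0 -0.165;1 -0.045 -0.26 0.08 0 0 -0.165;1 -0.045 -0.265 0.08 0 0 -0.165;1 -0.04 -0.265 0.08 0 0 -0.165;1 -0.035 -0.265 0.08 0 0 -0.165;1 -0.155 -0.235 0 0 0 -0.21;1 -0.15 -0.235 0 0 0 -0.21;1 -0.15 -0.24 0 0 0 -0.21;1 -0.145 -0.24 0 0 0 -0.21;1 -0.14 -0.245 0 0 0 -0.21;1 -0.14 -0.245 0 0 0 -0.21",
)

```text
t: 3.57
eef_pos: [0.4217, -0.1954, 0.1384]
tool_rot: [-0.0, 0.844, -0.537, 0.0]
contact_force: [0.7, -0.1, -0.3]
gripper_width: -0.001
```

Emit:
apply_moves(
  moves="1 -0.135 -0.245 0 0 0 -0.21;1 -0.235 -0.185 0.02 0 0 -0.44;1 -0.23 -0.19 0.02 0 0 -0.44;1 -0.225 -0.2 0.02 0 0 -0.44;1 -0.215 -0.205 0.02 0 0 -0.44;1 0 0 0 0 0 0;1 0 0 0 0 0 0;1 0 0 0 0 0 0",
)

```text
t: 4.23
eef_pos: [0.4703, -0.0295, 0.1285]
tool_rot: [-0.0, 0.878, -0.478, -0.0]
contact_force: [0.5, -1.2, -0.4]
gripper_width: 0.005
```

```bash
python3 - <<'E'
from plan import *
from station import bot
o=bot.get_obs();print(o['eef_pos'],yawof(o['tool_rot']),o['q'])
plan(o['eef_pos'],yawof(o['tool_rot']),[(.582,.006,.125,-53)])
E
```

```text
[ 0.47031863 -0.02951803  0.12854359] -57.12388327138567 [ 0.31467181  0.26111052 -0.44039801  2.07222111  0.14828074  0.83785608
 -1.20920341]
1 0.064 -0.236 0.007 0 0 -0.258;1 0.068 -0.234 0.007 0 0 -0.258;1 0.073 -0.233 0.007 0 0 -0.258;1 0.077 -0.232 0.007 0 0 -0.258
```

Emit:
apply_moves(
  moves="1 0.065 -0.235 0 0 0 -0.26;1 0.07 -0.235 0 0 0 -0.26;1 0.075 -0.235 0 0 0 -0.26;1 0.075 -0.23 0 0 0 -0.26;1 0 0 0 0 0 0;1 0 0 0 0 0 0;1 0 0 0 0 0 0",
)

```text
t: 4.82
eef_pos: [0.5806, 0.0044, 0.1282]
tool_rot: [0.001, 0.895, -0.447, -0.001]
contact_force: [-0.4, 0.2, 0.2]
gripper_width: -0.0
```

```bash
python3 - <<'E'
from ov import *
from plan import yawof
o=bot.get_obs();print(o['eef_pos'],yawof(o['tool_rot']),o['q'])
a=imaging.read_camera('scene'); b=imaging.read_camera('top')
v=[.516,.006,1.195,-2.15]
overlay(a,v,'ova3.png',(270,255)); overlay(b,v,'ovb3.png',(265,315))
E
```

```text
[0.58059538 0.00441206 0.12817708] -53.080413664475294 [ 0.22083856  0.4329602  -0.43153975  1.8269679   0.22111765  0.93078206
 -1.23527819]
```

View pics/ova3.png

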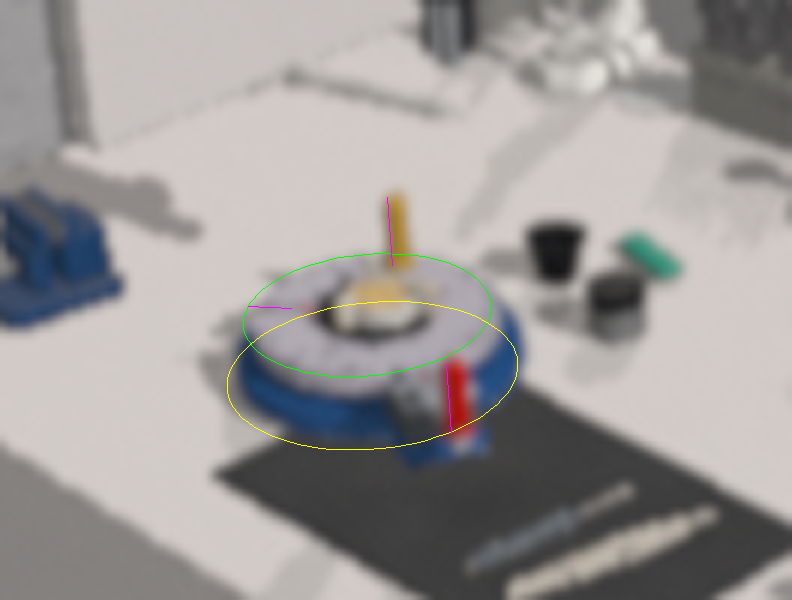

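View pics/ovb3.png

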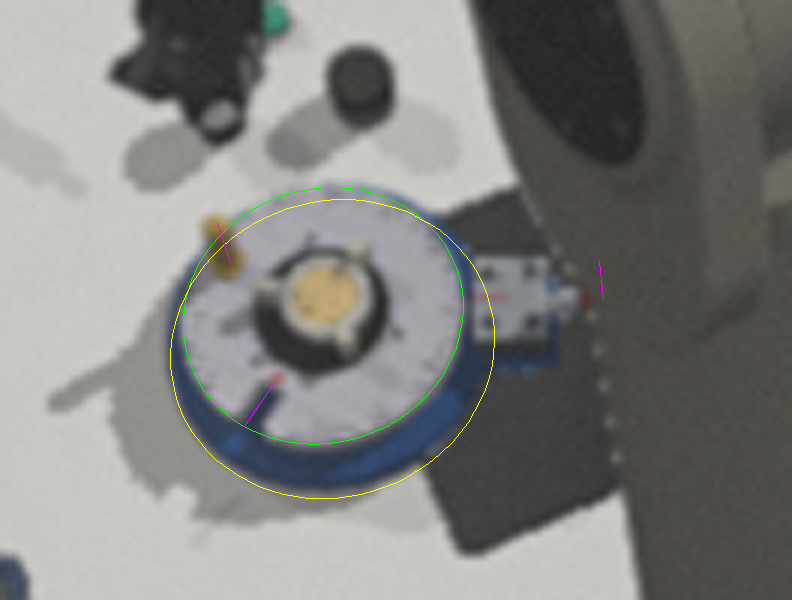

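```bash
python3 - <<'E'
from ov import *
o=bot.get_obs();T=np.array(o['eef_pos'])
a=imaging.read_camera('scene'); b=imaging.read_camera('top')
for p,n in ((a,'a'),(b,'b')):
    uv=proj(p,T)[0];print(n,uv, -np.array(p['view'])[:3,:3].T@np.array(p['view'])[:3,3])
    c=(int(uv[0]),int(uv[1])); im=p['image'][c[1]-40:c[1]+40,c[0]-50:c[0]+50,::-1]
    im=cv2.resize(im,None,fx=7,fy=7,interpolation=cv2.INTER_CUBIC)
    q=((uv-np.array(c)+[50,40]+.5)*7).astype(int); cv2.circle(im,tuple(map(int,q)),4,(0,255,0),1)
    cv2.imwrite(f'pics/tcp_{n}.png',im)
E
```

```text
a [278.37818455 224.54469513] [-0.4077105  -1.19882603  0.88940025]
b [240.35271235 283.07700214] [-0.16760919  0.08641473  1.46475204]
```

View pics/tcp_a.png

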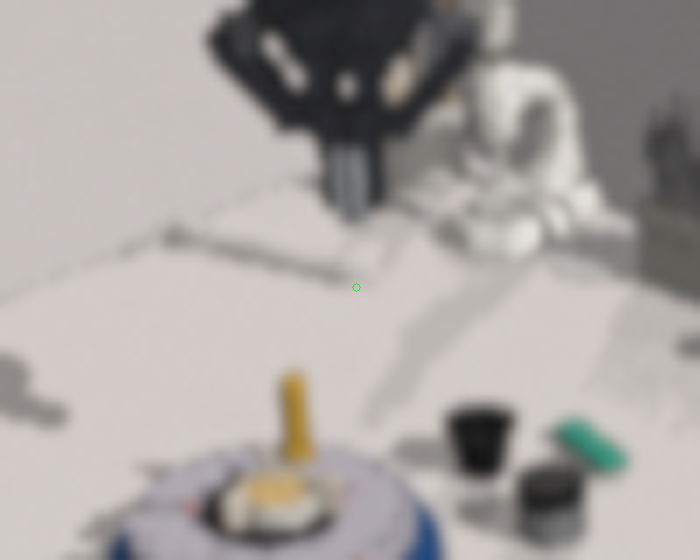

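View pics/tcp_b.png

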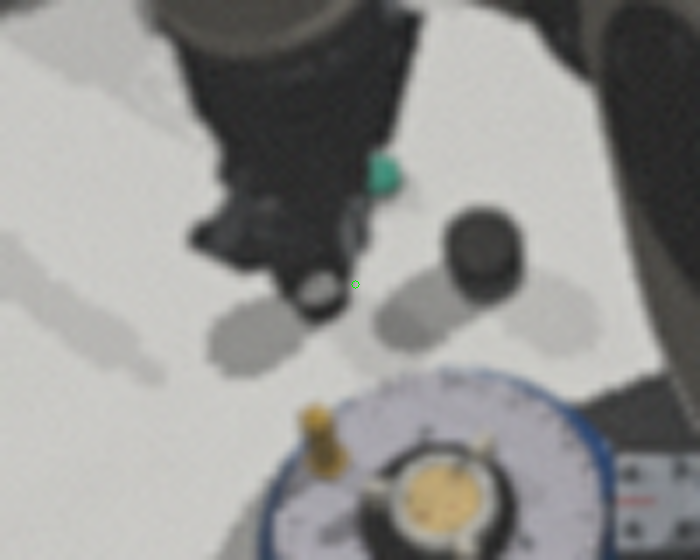

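```bash
python3 - <<'E'
from ov import *
from plan import yawof
a=imaging.read_camera('scene'); b=imaging.read_camera('top')
o=bot.get_obs();print(o['eef_pos'],o['t'])
def tri(ua,ub):
    A=[];B=[]
    for p,u in((a,ua),(b,ub)):
        c,d=ray(p,u);d/=np.linalg.norm(d);M=np.eye(3)-np.outer(d,d);A.append(M);B.append(M@c)
    X=np.linalg.lstsq(np.vstack(A),np.concatenate(B),rcond=None)[0]
    return X,proj(a,X)-ua,proj(b,X)-ub
print(tri((278.2,214.6),(240.5,278)))
print('start tcp proj',proj(a,[.186,-.649,.196]),proj(b,[.186,-.649,.196]))
print('handle top tri',tri((269.7,238),(235,302.5)), 'knob top',tri((279.3,266),(297.5,308)),'loupe/tin top?')
# gripper body line: project points along the tool axis
X=np.array(o['eef_pos'])
for dz in (0,.03,.06,.1): print(dz,proj(a,X+[0,0,dz])[0],proj(b,X+[0,0,dz])[0])
save(a,'a4.png');save(b,'b4.png')
for p,c,n in((a,(278,205),'a4c'),(b,(245,265),'b4c')):
    im=p['image'][c[1]-40:c[1]+40,c[0]-50:c[0]+50,::-1]
    im=cv2.convertScaleAbs(cv2.resize(im,None,fx=7,fy=7,interpolation=cv2.INTER_CUBIC),alpha=1.6,beta=20)
    for dz in (0,.03,.06,.1):
        q=((proj(p,X+[0,0,dz])[0]-c+[50,40]+.5)*7).astype(int);cv2.circle(im,tuple(map(int,q)),4,(0,255,0),1)
    cv2.imwrite('pics/'+n+'.png',im)
E
```

```text
[0.58091455 0.0057053  0.12903398] 5.1167
(array([5.76486090e-01, 2.31713497e-04, 1.65049416e-01]), array([[-0.55840214,  0.4021283 ]]), array([[-0.0021572 , -0.81027467]]))
start tcp proj [[345.80202201 361.33476618]] [[529.76945431 296.35108208]]
handle top tri (array([0.56220911, 0.03556784, 0.07442578]), array([[-0.69177623,  0.47370621]]), array([[-0.01623535, -0.97645121]])) knob top (array([ 0.47239655, -0.11596834,  0.0695152 ]), array([[-0.239623  ,  0.16399131]]), array([[-0.01103298, -0.311142  ]])) loupe/tin top?
0 [278.29541371 224.2502566 ] [239.88629183 282.96133189]
0.03 [277.68220145 215.78022549] [238.33475716 277.71795337]
0.06 [277.05800766 207.17085117] [236.7308612  272.29192377]
0.1 [276.208092   195.46804636] [234.50636046 264.75675434]
```

View pics/a4c.png

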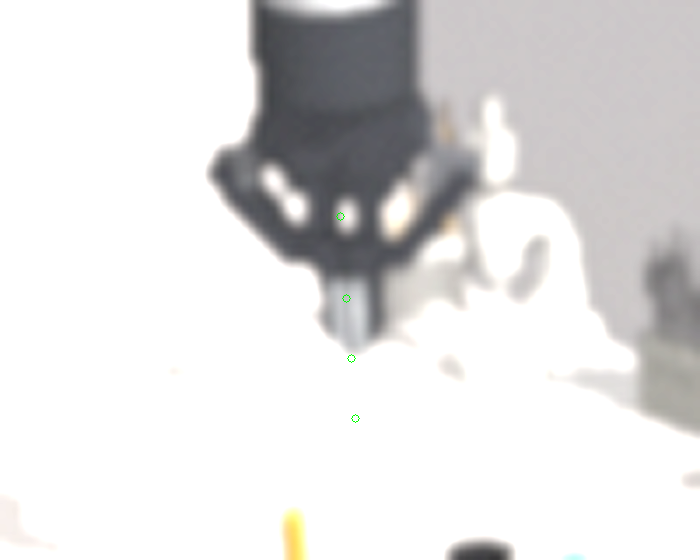

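View pics/b4c.png

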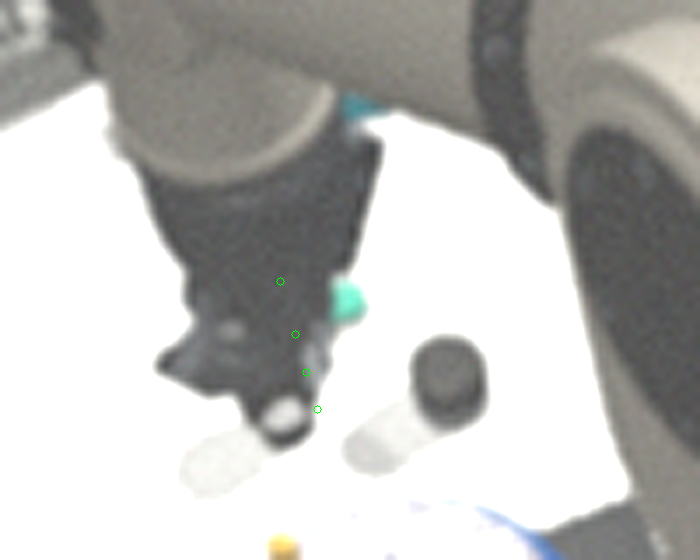

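The cameras put the fingertips about 33 mm above the reported TCP, while the handle and knob heights triangulate correctly. I'll come down in steps and check the tip against the handle in the pictures.

Emit:
apply_moves(
  moves="1 0 0 0.15 0 0 0;1 0 0 0.15 0 0 0;1 0 0 0.15 0 0 0;1 0 0 0.08 0 0 0;1 0 0 0 0 0 0;1 0 0 0 0 0 0;1 0 0 0 0 0 0",
)

```text
t: 5.7
eef_pos: [0.5821, 0.0065, 0.0662]
tool_rot: [-0.0, 0.895, -0.446, 0.001]
contact_force: [-0.2, 0.1, 0.8]
gripper_width: 0.0
```

```bash
cat > look.py <<'E'
import sys
from ov import *
from plan import yawof
def look(tag,ca=(275,235),cb=(245,300),dzs=(0,.033)):
    a=imaging.read_camera('scene'); b=imaging.read_camera('top'); o=bot.get_obs()
    X=np.array(o['eef_pos']); print(np.round(X,4),'yaw',round(yawof(o['tool_rot']),1),'F',np.round(o['contact_force'],1),'t',round(float(o['t']),2),'q7',round(o['q'][6],2))
    out=[]
    for p,c in((a,ca),(b,cb)):
        im=p['image'][c[1]-50:c[1]+50,c[0]-33:c[0]+33,::-1]
        im=cv2.resize(im,None,fx=6,fy=6,interpolation=cv2.INTER_CUBIC)
        im=cv2.convertScaleAbs(im,alpha=1.2,beta=15)
        for dz in dzs:
            q=((proj(p,X+[0,0,dz])[0]-c+[33,50]+.5)*6).astype(int);cv2.circle(im,tuple(map(int,q)),4,(0,255,0),1)
        out.append(im)
    cv2.imwrite(f'pics/{tag}.png',np.hstack(out)); return a,b
if __name__=='__main__': look(sys.argv[1])
E
python3 look.py l1
```

```text
[0.5823 0.0064 0.0664] yaw -52.9 F [-0.2 -0.1  0.1] t 5.8 q7 -1.28
```

View pics/l1.png

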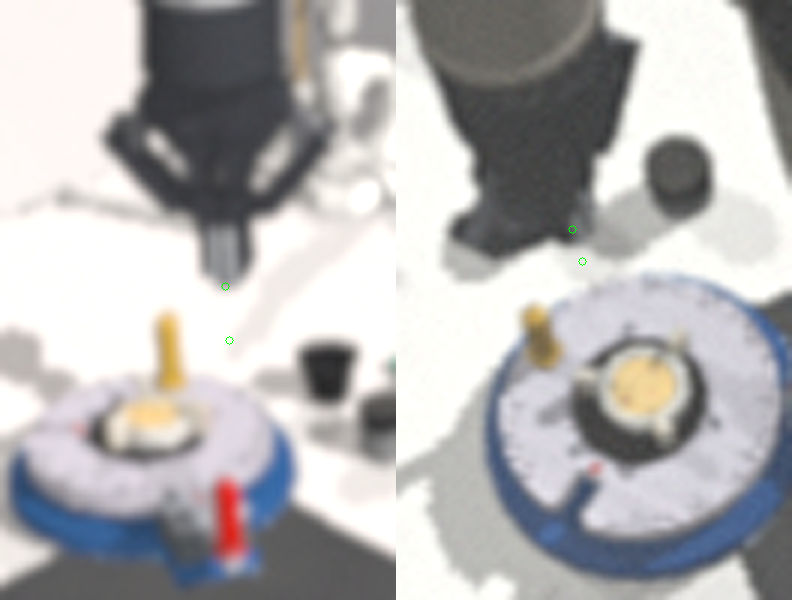

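The picture confirms it: the tip sits about 33 mm above the reported TCP. I'll lower another 40 mm and watch the force.

Emit:
apply_moves(
  moves="1 0 0 0.12 0 0 0;1 0 0 0.12 0 0 0;1 0 0 0.09 0 0 0;1 0 0 0 0 0 0;1 0 0 0 0 0 0;1 0 0 0 0 0 0",
)

```text
t: 6.3
eef_pos: [0.582, 0.0065, 0.0264]
tool_rot: [-0.0, 0.895, -0.446, 0.0]
contact_force: [-0.1, 0.3, -0.3]
gripper_width: -0.001
```

```bash
python3 look.py l2
```

```text
[0.5821 0.0064 0.0265] yaw -52.9 F [-0.8 -0.4 -0.7] t 6.4 q7 -1.31
```

View pics/l2.png

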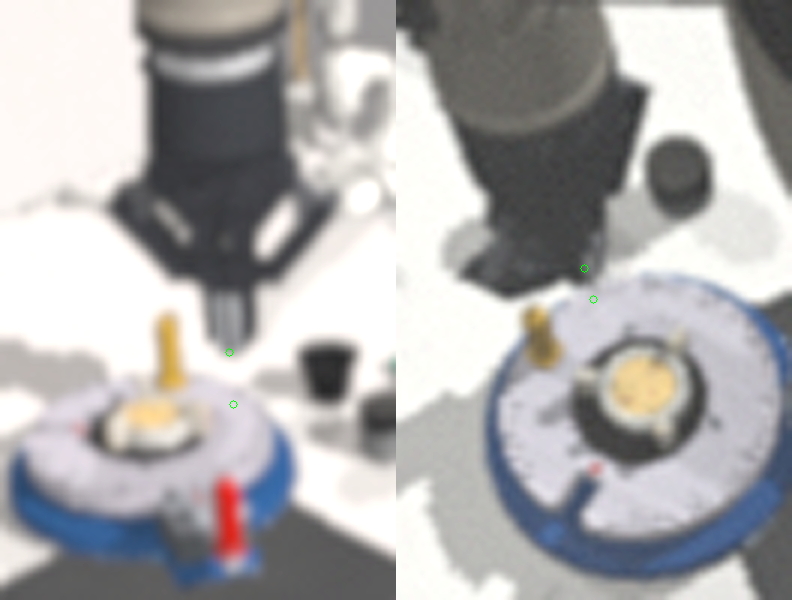

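```bash
cat > arc.py <<'E'
from plan import *
from station import bot
def arc(b0,b1,st,C=(.516,.006),R=.057,off=-68.4,z=.0265):
    o=bot.get_obs(); n=math.ceil(abs(b1-b0)/st)
    w=[]
    for b in np.linspace(b0,b1,n+1):
        f=math.radians(b); w.append((C[0]+R*math.cos(f),C[1]+R*math.sin(f),z,b+off))
    plan(o['eef_pos'],yawof(o['tool_rot']),w)
E
python3 -c "
from arc import *
arc(6,128,3.5)"
```

```text
1 -0.028 0.012 0 0 0 0.789;1 -0.027 0.013 0 0 0 0.789;1 -0.027 0.015 0 0 0 0.789;1 -0.027 -0.01 0 0 0 -0.871;1 -0.027 -0.01 0 0 0 -0.871;1 -0.027 -0.01 0 0 0 -0.871;1 -0.027 -0.01 0 0 0 -0.871;1 -0.027 -0.01 0 0 0 -0.871;1 -0.027 -0.01 0 0 0 -0.871;1 -0.027 -0.01 0 0 0 -0.871;1 -0.027 -0.01 0 0 0 -0.871;1 -0.027 -0.01 0 0 0 -0.871 

1 -0.027 -0.01 0 0 0 -0.871;1 -0.027 -0.01 0 0 0 -0.871;1 -0.027 -0.01 0 0 0 -0.871;1 -0.027 -0.01 0 0 0 -0.871;1 -0.027 -0.01 0 0 0 -0.871;1 -0.027 -0.01 0 0 0 -0.871;1 -0.027 -0.01 0 0 0 -0.871;1 -0.027 -0.01 0 0 0 -0.871;1 -0.027 -0.01 0 0 0 -0.871;1 -0.027 -0.01 0 0 0 -0.871;1 -0.027 -0.01 0 0 0 -0.871;1 -0.027 -0.01 0 0 0 -0.871 

1 -0.027 -0.01 0 0 0 -0.871;1 -0.027 -0.01 0 0 0 -0.871;1 -0.027 -0.01 0 0 0 -0.871;1 -0.027 -0.01 0 0 0 -0.871;1 -0.027 -0.01 0 0 0 -0.871;1 -0.027 -0.01 0 0 0 -0.871;1 -0.027 -0.01 0 0 0 -0.871;1 -0.027 -0.01 0 0 0 -0.871;1 -0.027 -0.01 0 0 0 -0.871;1 -0.027 -0.01 0 0 0 -0.871;1 -0.027 -0.01 0 0 0 -0.871;1 -0.027 -0.01 0 0 0 -0.871 

1 -0.027 -0.01 0 0 0 -0.871;1 -0.027 -0.01 0 0 0 -0.871
```

Emit:
apply_moves(
  moves="1 -0.028 0.012 0 0 0 0.79;1 -0.027 0.013 0 0 0 0.79;1 -0.027 0.015 0 0 0 0.79;1 -0.027 -0.01 0 0 0 -0.87;1 -0.027 -0.01 0 0 0 -0.87;1 -0.027 -0.01 0 0 0 -0.87;1 -0.027 -0.01 0 0 0 -0.87;1 -0.027 -0.01 0 0 0 -0.87;1 -0.027 -0.01 0 0 0 -0.87;1 -0.027 -0.01 0 0 0 -0.87;1 0 0 0 0 0 0;1 0 0 0 0 0 0",
)

```text
t: 7.4
eef_pos: [0.5651, 0.0346, 0.0262]
tool_rot: [-0.0, 0.945, -0.327, 0.0]
contact_force: [0.4, -0.1, 0.2]
gripper_width: 0.004
```

```bash
python3 look.py l3
```

```text
[0.565  0.0346 0.026 ] yaw -38.2 F [-0.4 -0.5  0.2] t 7.5 q7 -1.15
```

View pics/l3.png

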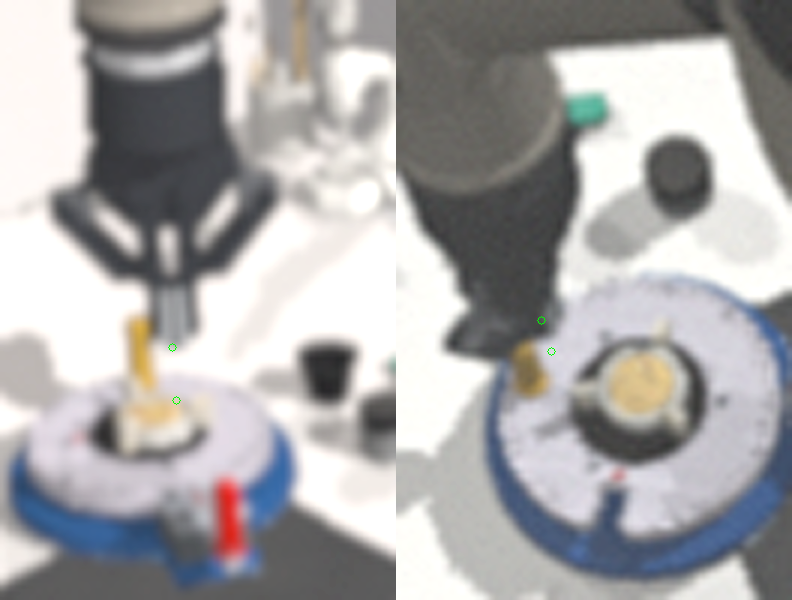

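The disc is turning with the handle. I'll continue along the arc, about 5 mm lower for more overlap.

Emit:
apply_moves(
  moves="1 -0.027 -0.01 0.02 0 0 -0.87;1 -0.027 -0.01 0.02 0 0 -0.87;1 -0.027 -0.01 0 0 0 -0.87;1 -0.027 -0.01 0 0 0 -0.87;1 -0.027 -0.01 0 0 0 -0.87;1 -0.027 -0.01 0 0 0 -0.87;1 -0.027 -0.01 0 0 0 -0.87;1 -0.027 -0.01 0 0 0 -0.87;1 -0.027 -0.01 0 0 0 -0.87;1 -0.027 -0.01 0 0 0 -0.87;1 -0.027 -0.01 0 0 0 -0.87;1 0 0 0 0 0 0",
)

```text
t: 8.5
eef_pos: [0.5364, 0.0592, 0.021]
tool_rot: [-0.0, 1.0, 0.003, 0.0]
contact_force: [1.3, -0.4, -0.0]
gripper_width: -0.002
```

```bash
python3 look.py l4; python3 -c "
from arc import *
o=bot.get_obs();p=o['eef_pos'];print(math.degrees(math.atan2(p[1]-.006,p[0]-.516)),math.hypot(p[1]-.006,p[0]-.516))"
```

```text
[0.5365 0.0591 0.0209] yaw 0.1 F [-0.1  0.   0.3] t 8.6 q7 -0.65
68.83448962506617 0.056910671203663964
```

View pics/l4.png

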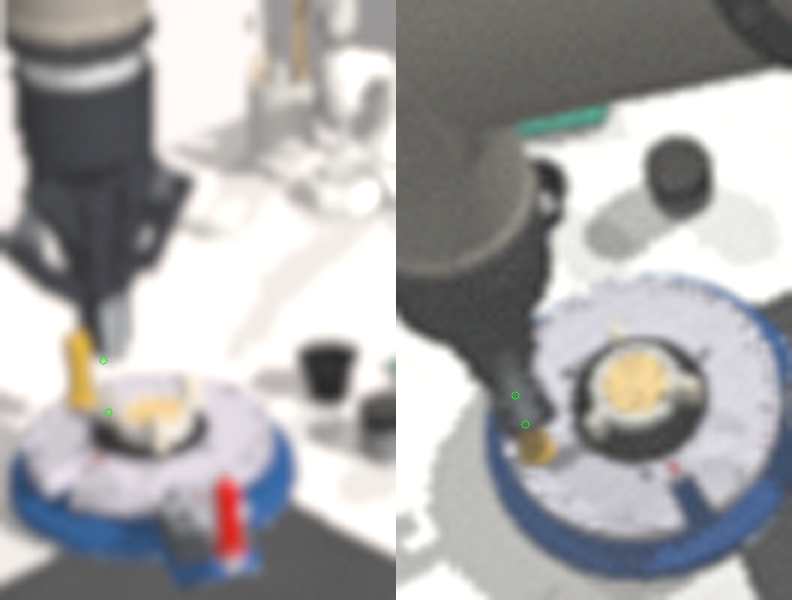

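Emit:
apply_moves(
  moves="1 -0.027 -0.01 0 0 0 -0.87;1 -0.027 -0.01 0 0 0 -0.87;1 -0.027 -0.01 0 0 0 -0.87;1 -0.027 -0.01 0 0 0 -0.87;1 -0.027 -0.01 0 0 0 -0.87;1 -0.027 -0.01 0 0 0 -0.87;1 -0.027 -0.01 0 0 0 -0.87;1 -0.027 -0.01 0 0 0 -0.87;1 -0.027 -0.01 0 0 0 -0.87;1 -0.027 -0.01 0 0 0 -0.87;1 -0.027 -0.01 0 0 0 -0.87;1 0 0 0 0 0 0",
)

```text
t: 9.6
eef_pos: [0.4991, 0.0607, 0.0208]
tool_rot: [-0.0, 0.944, 0.33, 0.0]
contact_force: [0.5, 0.2, 0.3]
gripper_width: 0.004
```

```bash
cat > ang.py <<'E'
from look import *
import sys
a,b=look(sys.argv[1],(265,245),(260,312))
o=bot.get_obs();p=o['eef_pos'];print('beta',np.degrees(np.arctan2(p[1]-.006,p[0]-.516)),np.hypot(p[1]-.006,p[0]-.516))
for n,q in (('scene',a),('top',b)):
    P={}
    for k,z in (('disc_centre',.037),('slot',.037),('bar_nose',.031),('turning_handle',.037),('bar_knob',.035)):
        l=nets.spot_point(q,k)
        if l: P[k]=atz(q,l[0]['location'],z)[:2]; print(n,k,round(l[0]['score'],2),np.round(l[0]['location'],1),np.round(P[k],4))
    C=np.array([.516,.006])
    for k in P:
        if k!='disc_centre': d=P[k]-C; print(n,k,'angle about C',np.round(np.degrees(np.arctan2(d[1],d[0]))%360,1))
im=b['image'][262:362,200:320,::-1]; cv2.imwrite('pics/'+sys.argv[1]+'t.png',cv2.resize(im,None,fx=6,fy=6,interpolation=cv2.INTER_CUBIC))
E
python3 ang.py l5
```

```text
[0.4992 0.0608 0.0208] yaw 38.3 F [-0.  -0.3 -0.5] t 9.7 q7 -0.11
beta 107.01764682355014 0.05729218716156452
scene disc_centre 0.94 [268.  256.2] [0.5249 0.0008]
scene slot 0.79 [264.1 266.9] [ 0.4732 -0.0418]
scene bar_knob 0.49 [279.4 279. ] [ 0.4604 -0.1278]
scene slot angle about C 228.1
scene bar_knob angle about C 247.5
top disc_centre 0.94 [252.7 315.5] [0.5191 0.0039]
top slot 0.55 [270.7 327.5] [ 0.4634 -0.0285]
top turning_handle 0.6 [242.4 333.2] [0.481  0.0495]
top bar_knob 0.5 [298.8 313.4] [ 0.4703 -0.1172]
top slot angle about C 213.2
top turning_handle angle about C 128.8
top bar_knob angle about C 249.6
```

View pics/l5.png

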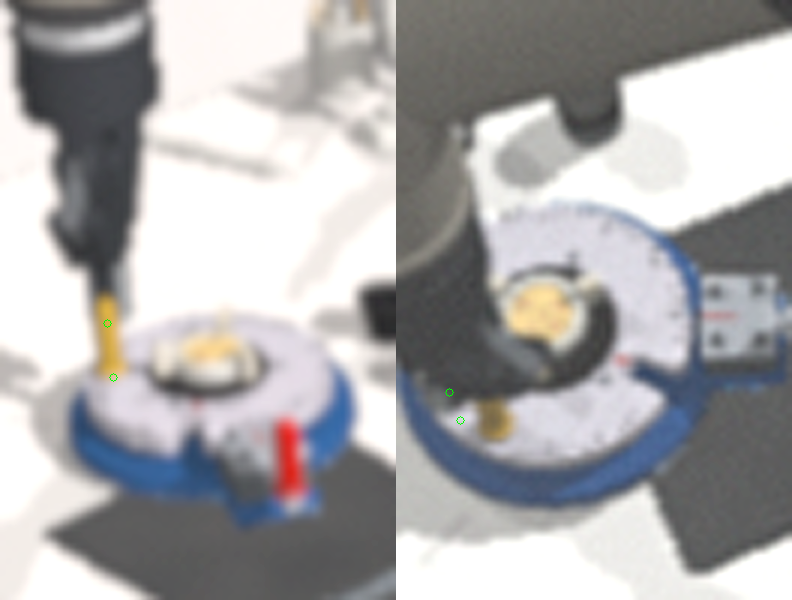

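View pics/l5t.png

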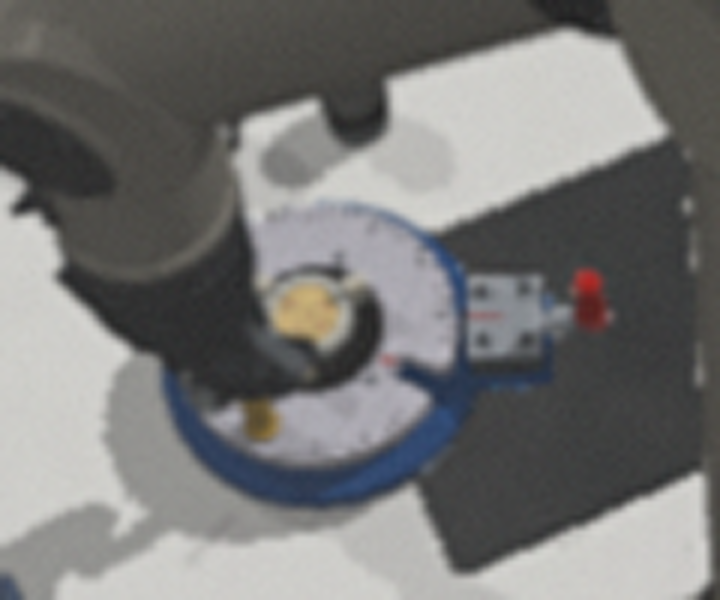

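Emit:
apply_moves(
  moves="1 -0.027 -0.01 0 0 0 -0.87;1 -0.027 -0.01 0 0 0 -0.87;1 -0.027 -0.01 0 0 0 -0.87;1 -0.027 -0.01 0 0 0 -0.87;1 -0.027 -0.01 0 0 0 -0.87;1 -0.027 -0.01 0 0 0 -0.87;1 0 0 0 0 0 0;1 0 0 0 0 0 0",
)

```text
t: 10.87
eef_pos: [0.4808, 0.0515, 0.0208]
tool_rot: [-0.0, 0.869, 0.494, 0.0]
contact_force: [-0.3, -0.2, 0.1]
gripper_width: 0.003
```

```bash
python3 ang.py l6
```

```text
[0.4808 0.0515 0.0208] yaw 59.3 F [ 0.2  0.5 -0.1] t 10.97 q7 0.2
beta 127.71577603121852 0.05753973316274514
scene disc_centre 0.62 [265.4 256.5] [0.5181 0.0055]
scene slot 0.97 [272.4 265.4] [ 0.4965 -0.054 ]
scene turning_handle 0.55 [246.7 262.3] [0.4546 0.0211]
scene slot angle about C 252.0
scene turning_handle angle about C 166.2
top disc_centre 0.79 [251.3 317.7] [0.5144 0.0099]
top slot 0.66 [276.3 321. ] [ 0.475  -0.0502]
top turning_handle 0.4 [248.4 335.1] [0.4686 0.0364]
top bar_knob 0.41 [293.6 315.1] [ 0.4718 -0.1017]
top slot angle about C 233.9
top turning_handle angle about C 147.3
top bar_knob angle about C 247.7
```

View pics/l6.png

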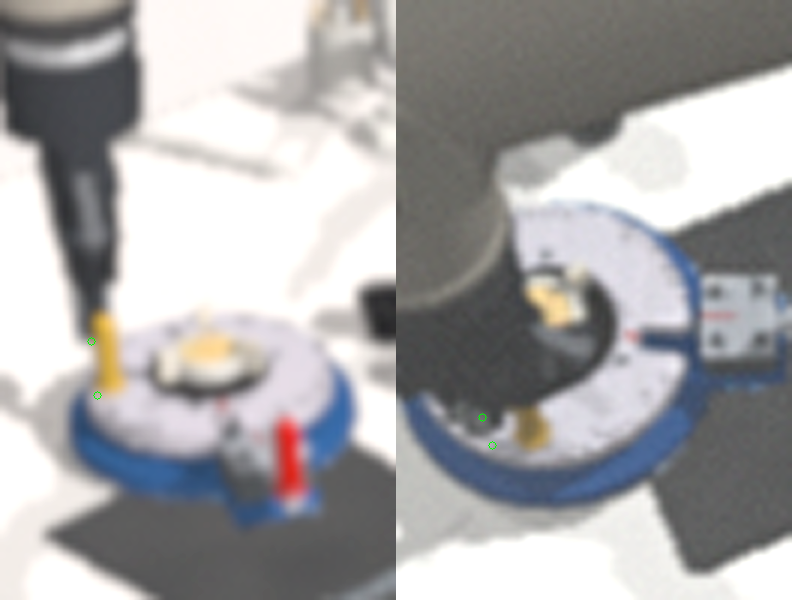

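View pics/l6t.png

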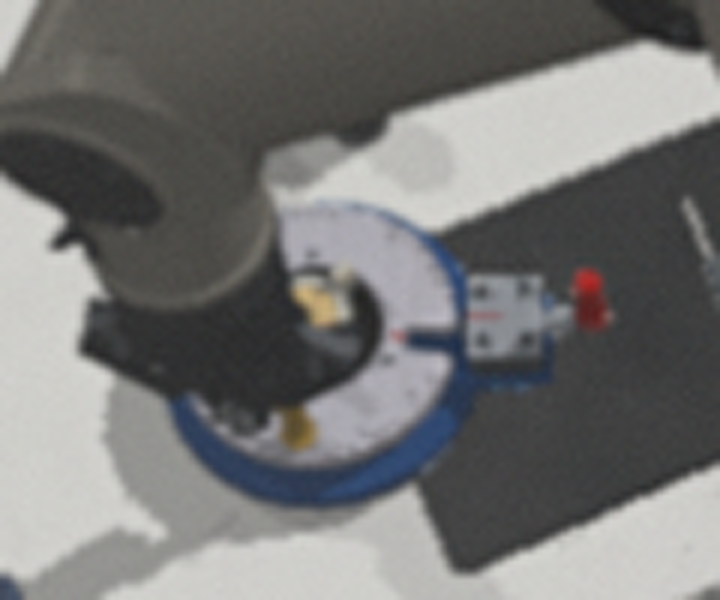

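```bash
python3 - <<'E'
from fit import *
b=imaging.read_camera('top')
f=lambda x,y:(x/6+200-.42,y/6+262-.42)
d=atz(b,f(398,336),.037);m=atz(b,f(456,340),.037)
i1=atz(b,f(472,316),.041);i2=atz(b,f(500,315),.041)
k=atz(b,f(590,280),.075)
ang=lambda v:np.degrees(np.arctan2(v[1],v[0]))%360
print(d,m,i1,i2,k,ang(m-d),ang(i2-i1))
for C in ([.516,.006,0],[.513,.008,0],[.519,.004,0],[.516,.003,0]): 
  C=np.array(C);print([ (round(ang(x-C),1),round(np.hypot(*(x-C)[:2]),4)) for x in (d,m,i1,i2,k)])
# ellipse of disc rim: predicted pixel of rim points for C
for C in ([.516,.006],[.513,.008],[.519,.004]):
  t=np.radians([0,60,120,180,247,300]);q=proj(b,np.c_[C[0]+.066*np.cos(t),C[1]+.066*np.sin(t),t*0+.037]);print(np.round((q-[200,262]+.42)*6))
E
```

```text
[ 0.4971813 -0.0276793  0.037    ] [ 0.48364633 -0.0516276   0.037     ] [ 0.4899928  -0.06277863  0.041     ] [ 0.48484467 -0.07490834  0.041     ] [ 0.46781894 -0.11555205  0.075     ] 240.5259712440128 247.00246195571242
[(np.float64(240.8), np.float64(0.0386)), (np.float64(240.7), np.float64(0.0661)), (np.float64(249.3), np.float64(0.0735)), (np.float64(248.9), np.float64(0.0867)), (np.float64(248.4), np.float64(0.1308))]
[(np.float64(246.1), np.float64(0.039)), (np.float64(243.8), np.float64(0.0665)), (np.float64(252.0), np.float64(0.0744)), (np.float64(251.2), np.float64(0.0876)), (np.float64(249.9), np.float64(0.1316))]
[(np.float64(235.4), np.float64(0.0385)), (np.float64(237.6), np.float64(0.0659)), (np.float64(246.5), np.float64(0.0728)), (np.float64(246.6), np.float64(0.086)), (np.float64(246.8), np.float64(0.13))]
[(np.float64(238.5), np.float64(0.036)), (np.float64(239.4), np.float64(0.0635)), (np.float64(248.4), np.float64(0.0707)), (np.float64(248.2), np.float64(0.0839)), (np.float64(247.9), np.float64(0.128))]
[[267. 217.]
 [179. 320.]
 [228. 438.]
 [369. 449.]
 [457. 326.]
 [403. 227.]]
[[266. 224.]
 [177. 327.]
 [226. 445.]
 [367. 456.]
 [455. 333.]
 [401. 234.]]
[[269. 210.]
 [181. 313.]
 [230. 431.]
 [370. 442.]
 [458. 319.]
 [404. 220.]]
```

Emit:
apply_moves(
  moves="1 -0.027 -0.01 0 0 0 -0.87;1 -0.027 -0.01 0 0 0 -0.87;1 -0.008 -0.003 0 0 0 -0.25;1 0 0 0 0 0 0;1 0 0 0 0 0 0;1 0 0 0 0 0 0",
)

```text
t: 12.02
eef_pos: [0.475, 0.0464, 0.0209]
tool_rot: [0.0, 0.833, 0.554, 0.0]
contact_force: [0.7, 0.3, 0.2]
gripper_width: -0.003
```

```bash
python3 ang.py l7 | head -2
```

```text
[0.475  0.0464 0.0209] yaw 67.3 F [0.4 1.2 0.6] t 12.12 q7 0.33
beta 135.45472789762178 0.057547796270874065
```

View pics/l7t.png

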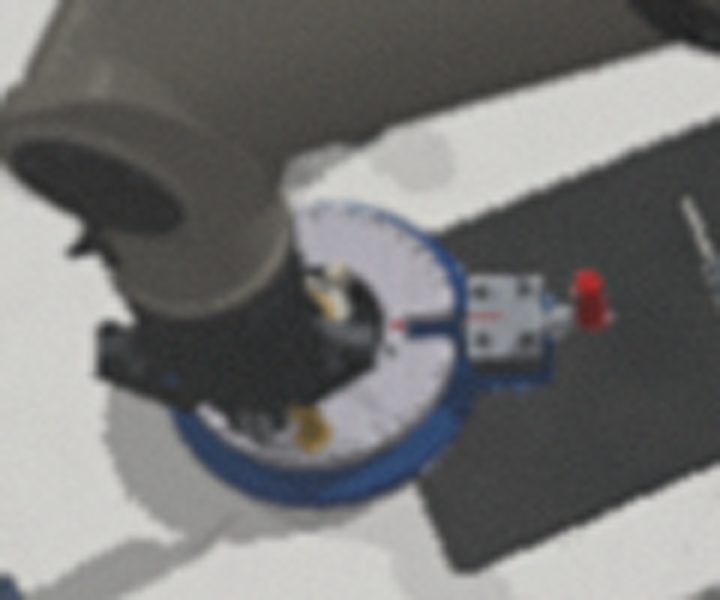

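```bash
python3 - <<'E'
from fit import *
b=imaging.read_camera('top'); save(b,'top8.png')
im=b['image'][295:345,240:310,::-1];S=11
im=cv2.resize(im,None,fx=S,fy=S,interpolation=cv2.INTER_CUBIC)
C=np.array([.516,.006])
for an,col in ((248.6,(0,255,0)),(244,(0,255,255))):
  u=np.array([np.cos(np.radians(an)),np.sin(np.radians(an))])
  q=((proj(b,[np.r_[C+u*r,.037] for r in (.042,.066)])-[240,295]+.5)*S).astype(int)
  cv2.line(im,tuple(map(int,q[0])),tuple(map(int,q[1])),col,1)
q=((proj(b,[np.r_[C+np.array([np.cos(np.radians(248.6)),np.sin(np.radians(248.6))])*r,.041] for r in (.072,.1)])-[240,295]+.5)*S).astype(int)
cv2.line(im,tuple(map(int,q[0])),tuple(map(int,q[1])),(255,0,255),1)
cv2.imwrite('pics/z8.png',im)
E
```

```text
(no output)
```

View pics/z8.png

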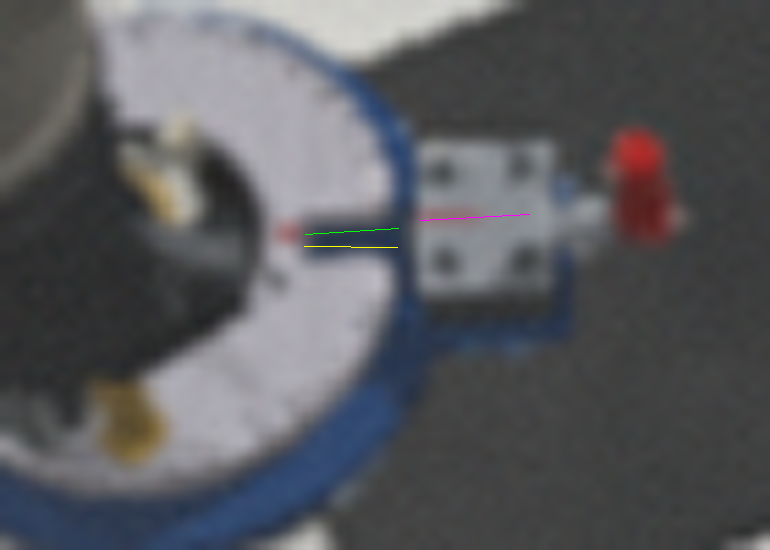

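The slot now faces the bar to within about 1°, or roughly 1 mm at the rim. I'll back off the handle, lift, and go round to the outer side of the knob.

```bash
python3 -c "
from plan import *
from station import bot
o=bot.get_obs();p=o['eef_pos'];y=yawof(o['tool_rot']);f=math.radians(y)
q=(p[0]+.016*math.cos(f),p[1]+.016*math.sin(f))
plan(p,y,[(*q,p[2],y,.006),(*q,.1,y,.03),(.454,-.152,.1,68.6,.035)])"
```

```text
1 0.044 0 0 0 0 0;1 0.044 0 0 0 0 0;1 0.044 0 0 0 0 0;1 0 0 -0.22 0 0 0;1 0 0 -0.22 0 0 0;1 0 0 -0.22 0 0 0;1 -0.247 0.068 0 0 0 -0.045;1 -0.247 0.067 0 0 0 -0.045;1 -0.247 0.066 0 0 0 -0.045;1 -0.247 0.066 0 0 0 -0.045;1 -0.247 0.065 0 0 0 -0.045;1 -0.248 0.064 0 0 0 -0.045 

1 -0.248 0.063 0 0 0 -0.045
```

Emit:
apply_moves(
  moves="1 0.044 0 0 0 0 0;1 0.044 0 0 0 0 0;1 0.044 0 0 0 0 0;1 0 0 -0.22 0 0 0;1 0 0 -0.22 0 0 0;1 0 0 -0.22 0 0 0;1 -0.25 0.068 0 0 0 -0.05;1 -0.25 0.067 0 0 0 -0.05;1 -0.25 0.066 0 0 0 -0.05;1 -0.25 0.066 0 0 0 -0.05;1 -0.25 0.065 0 0 0 -0.05;1 -0.25 0.064 0 0 0 -0.05",
)

```text
t: 13.67
eef_pos: [0.4569, -0.1247, 0.1001]
tool_rot: [0.0, 0.826, 0.564, -0.0]
contact_force: [1.3, -0.7, -0.8]
gripper_width: -0.002
```

Emit:
apply_moves(
  moves="1 -0.25 0.063 0 0 0 -0.05;1 0 0 0 0 0 0;1 0 0 0 0 0 0;1 0 0 0 0 0 0",
)

```text
t: 14.0
eef_pos: [0.4534, -0.1535, 0.1]
tool_rot: [-0.0, 0.825, 0.565, 0.0]
contact_force: [0.6, -0.3, 0.4]
gripper_width: 0.006
```

```bash
python3 - <<'E'
from look import *
a,b=look('l9',(280,255),(275,312)); 
im=b['image'][262:362,200:320,::-1]; cv2.imwrite('pics/l9t.png',cv2.resize(im,None,fx=6,fy=6,interpolation=cv2.INTER_CUBIC))
E
```

```text
[ 0.4535 -0.1528  0.1002] yaw 68.9 F [ 0.1  0.6 -0.9] t 14.1 q7 0.91
```

View pics/l9.png

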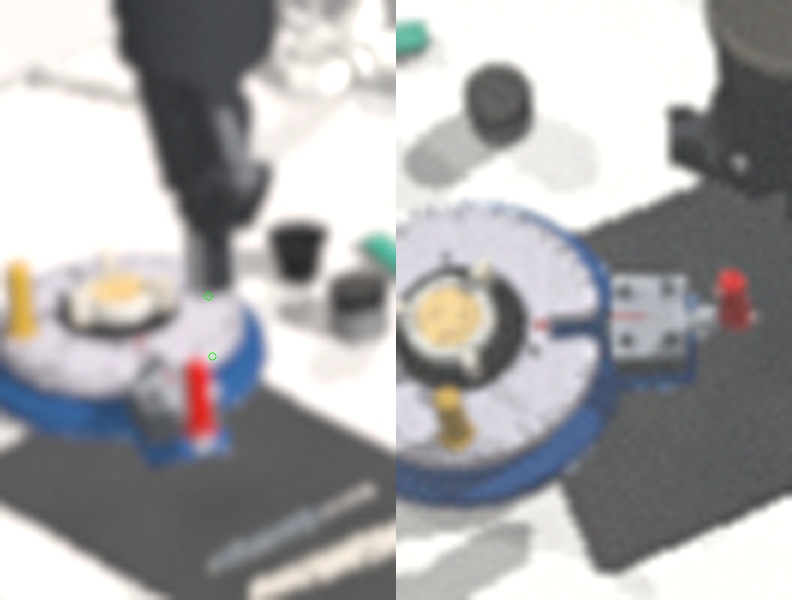

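View pics/l9t.png

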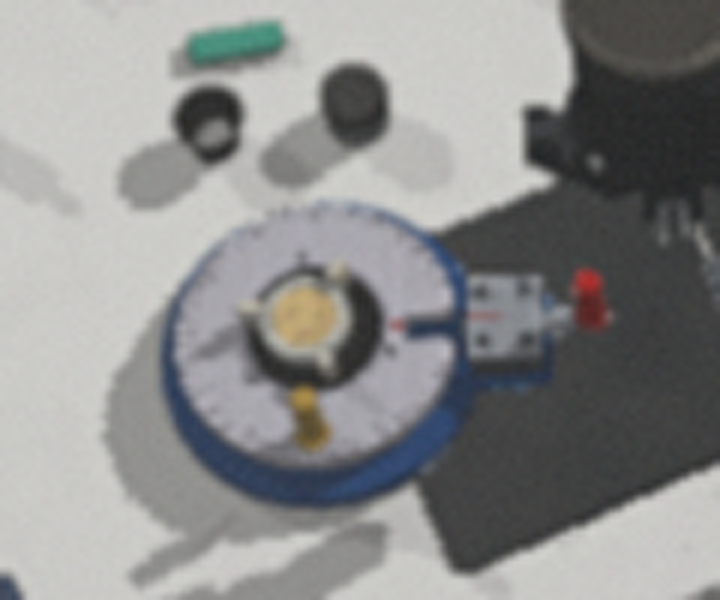

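Emit:
apply_moves(
  moves="1 0 0 0.2 0 0 0;1 0 0 0.2 0 0 0;1 0 0 0.15 0 0 0;1 0 0 0.1 0 0 0;1 0 0 0 0 0 0;1 0 0 0 0 0 0;1 0 0 0 0 0 0",
)

```text
t: 14.68
eef_pos: [0.454, -0.1536, 0.0228]
tool_rot: [0.0, 0.825, 0.565, 0.0]
contact_force: [-0.0, 0.8, -0.2]
gripper_width: -0.002
```

```bash
python3 - <<'E'
from look import *
a,b=look('l10',(280,255),(290,312)); 
E
```

```text
[ 0.4541 -0.1542  0.023 ] yaw 68.8 F [0.6 0.2 0. ] t 14.78 q7 0.78
```

View pics/l10.png

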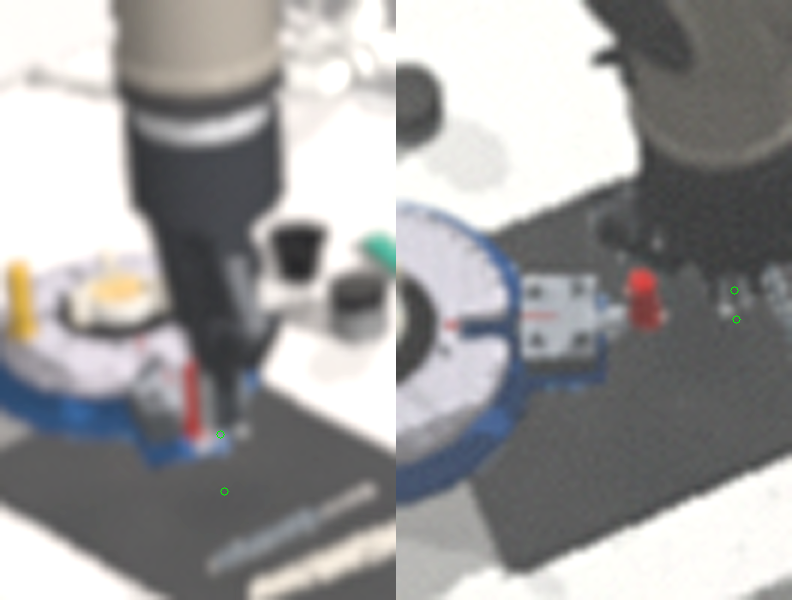

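Emit:
apply_moves(
  moves="1 0.033 0 0 0 0 0;1 0.033 0 0 0 0 0;1 0.033 0 0 0 0 0;1 0.03 0 0 0 0 0;1 0.02 0 0 0 0 0;1 0.02 0 0 0 0 0;1 0.02 0 0 0 0 0;1 0.02 0 0 0 0 0;1 0.02 0 0 0 0 0;1 0.02 0 0 0 0 0;1 0 0 0 0 0 0;1 0 0 0 0 0 0",
)

```text
t: 15.78
eef_pos: [0.464, -0.1265, 0.022]
tool_rot: [-0.0, 0.825, 0.565, 0.0]
contact_force: [-0.3, -2.0, 1.0]
gripper_width: 0.002
```

```bash
python3 - <<'E'
from look import *
a,b=look('l11',(280,255),(290,312)); 
E
```

```text
[ 0.464  -0.1265  0.022 ] yaw 68.7 F [-0.8 -2.1  0.5] t 15.88 q7 0.72
```

View pics/l11.png

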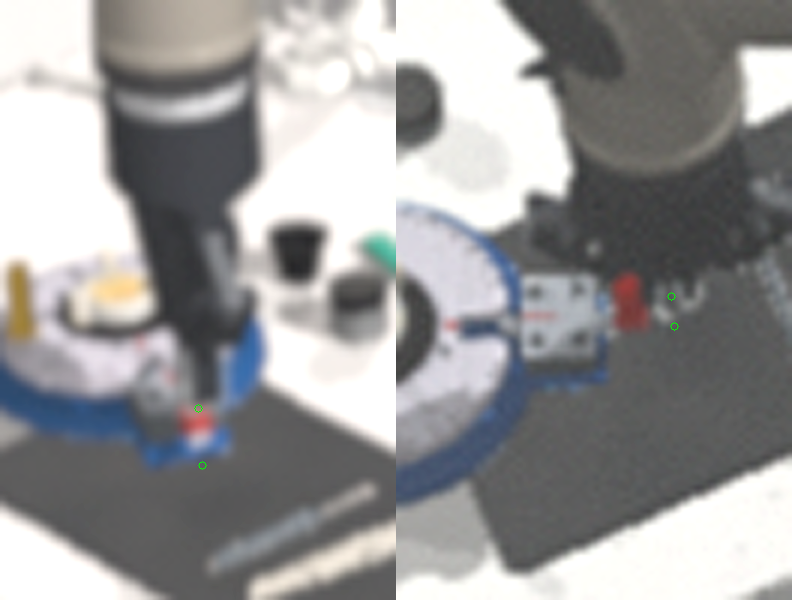

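Emit:
apply_moves(
  moves="1 0.017 0 0 0 0 0;1 0.017 0 0 0 0 0;1 0.017 0 0 0 0 0;1 0.017 0 0 0 0 0;1 0.017 0 0 0 0 0;1 0.017 0 0 0 0 0;1 0 0 0 0 0 0;1 0 0 0 0 0 0",
)

```text
t: 16.55
eef_pos: [0.4686, -0.1145, 0.022]
tool_rot: [-0.0, 0.825, 0.565, 0.0]
contact_force: [-0.6, -1.7, 0.3]
gripper_width: -0.003
```

Emit:
apply_moves(
  moves="1 0.01 0 0 0 0 0;1 0.01 0 0 0 0 0;1 0 0 0 0 0 0",
)

```text
t: 16.8
eef_pos: [0.4694, -0.1127, 0.022]
tool_rot: [-0.0, 0.825, 0.565, 0.0]
contact_force: [-1.0, -2.2, -0.5]
gripper_width: 0.005
```

```bash
python3 - <<'E'
from look import *
a,b=look('l12',(280,255),(290,312)); p=bot.get_obs()['eef_pos'];print(np.hypot(p[0]-.516,p[1]-.006))
E
```

```text
[ 0.4693 -0.1128  0.022 ] yaw 68.8 F [-0.7 -1.3  0.3] t 16.9 q7 0.69
0.1276517820074225
```

View pics/l12.png

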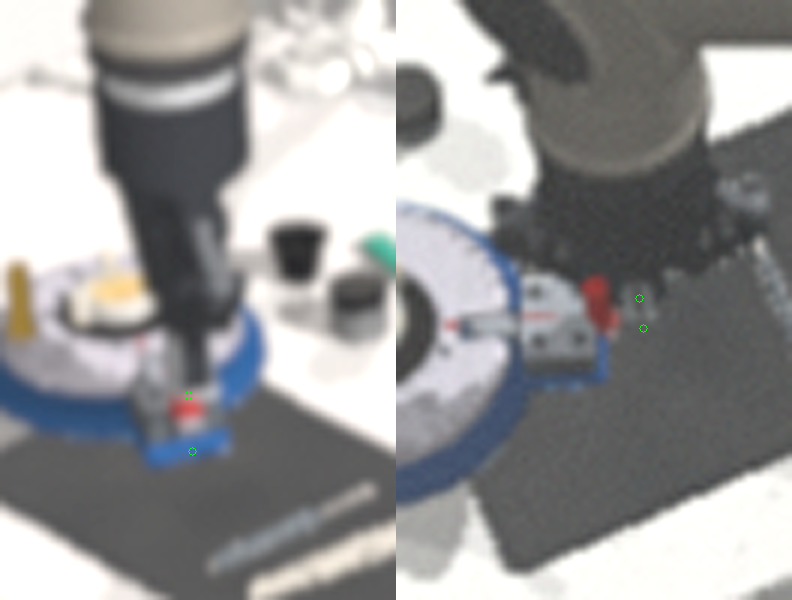

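Emit:
apply_moves(
  moves="1 0.01 0 0 0 0 0;1 0.008 0 0 0 0 0;1 0 0 0 0 0 0",
)

```text
t: 17.15
eef_pos: [0.4701, -0.1107, 0.022]
tool_rot: [0.0, 0.825, 0.565, 0.0]
contact_force: [-0.1, -2.7, -0.5]
gripper_width: -0.003
```

Emit:
apply_moves(
  moves="1 0.01 0 0 0 0 0;1 0 0 0 0 0 0;1 0 0 0 0 0 0",
)

```text
t: 17.4
eef_pos: [0.4703, -0.1101, 0.0219]
tool_rot: [0.0, 0.825, 0.564, -0.0]
contact_force: [-0.4, -4.7, 0.7]
gripper_width: 0.002
```

Emit:
apply_moves(
  moves="1 0.008 0 0 0 0 0;1 0 0 0 0 0 0;1 0 0 0 0 0 0",
)

```text
t: 17.65
eef_pos: [0.4704, -0.1101, 0.022]
tool_rot: [0.0, 0.826, 0.564, -0.001]
contact_force: [-1.9, -5.5, 1.8]
gripper_width: 0.001
```

```bash
python3 - <<'E'
from look import *
a,b=look('l13',(280,255),(290,312)); p=bot.get_obs()['eef_pos'];print(np.hypot(p[0]-.516,p[1]-.006))
E
```

```text
[ 0.4704 -0.11    0.0219] yaw 68.7 F [-1.4 -5.6  2.1] t 17.75 q7 0.68
0.12466963944689738
```

View pics/l13.png

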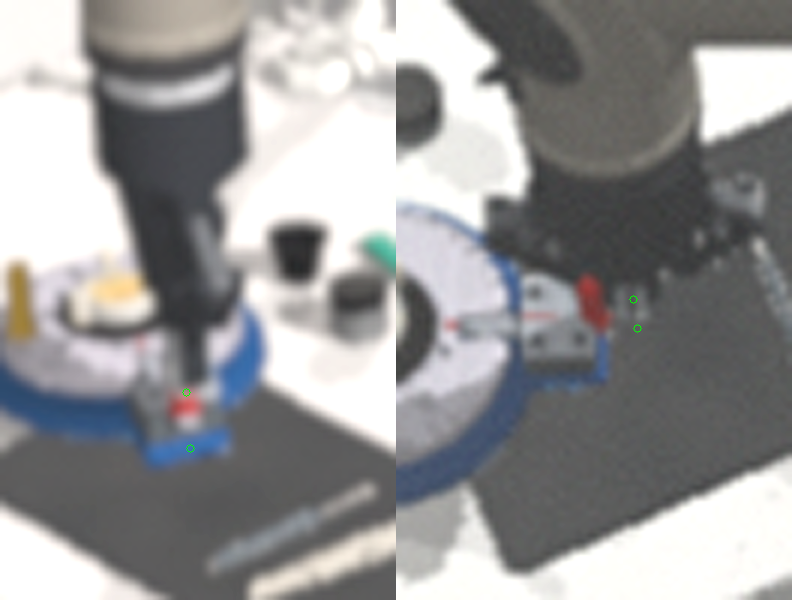

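Emit:
apply_moves(
  moves="1 0.012 0 0 0 0 0;1 0.012 0 0 0 0 0;1 0 0 0 0 0 0;1 0 0 0 0 0 0",
)

```text
t: 18.08
eef_pos: [0.4704, -0.1098, 0.0219]
tool_rot: [0.001, 0.826, 0.563, -0.003]
contact_force: [-5.1, -12.0, 6.1]
gripper_width: -0.0
```

The bar is hard against a stop: 14 N with no further travel. I'm backing off now.

Emit:
apply_moves(
  moves="1 -0.03 0 0 0 0 0;1 -0.05 0 0 0 0 0;1 -0.08 0 0 0 0 0;1 -0.1 0 0 0 0 0;1 -0.1 0 0 0 0 0;1 0 0 -0.2 0 0 0;1 0 0 -0.25 0 0 0;1 0 0 -0.25 0 0 0;1 -0.25 0 0 0 0 0;1 -0.25 0 0 0 0 0;1 0 0 0 0 0 0;1 0 0 0 0 0 0",
)

```text
t: 19.08
eef_pos: [0.4337, -0.204, 0.1058]
tool_rot: [-0.0, 0.826, 0.563, 0.0]
contact_force: [-0.3, 1.3, -0.3]
gripper_width: 0.002
```

```bash
python3 - <<'E'
from look import *
a,b=look('l14',(280,255),(275,312)); 
for n,p,c in(('a',a,(270,265)),('b',b,(262,312))):
    im=p['image'][c[1]-36:c[1]+36,c[0]-48:c[0]+48,::-1]; cv2.imwrite(f'pics/f{n}.png',cv2.resize(im,None,fx=8,fy=8,interpolation=cv2.INTER_CUBIC))
for nm,p in (('scene',a),('top',b)):
  for k,z in (('slot',.037),('bar_nose',.031),('bar_knob',.035),('disc_centre',.037),('turning_handle',.037)):
    for r in nets.spot_point(p,k)[:1]:
        X=atz(p,r['location'],z)[:2]-[.516,.006]; print(nm,k,round(r['score'],2),np.round(r['location'],1),'r',round(float(np.hypot(*X)),4),'ang',round(float(np.degrees(np.arctan2(X[1],X[0]))%360),1))
E
```

```text
[ 0.4346 -0.2017  0.106 ] yaw 68.8 F [-0.8  0.5  0.3] t 19.18 q7 1.03
scene slot 0.59 [272.7 266.3] r 0.0687 ang 250.9
scene bar_nose 0.43 [271.1 263. ] r 0.038 ang 260.6
scene bar_knob 0.58 [279.1 272.9] r 0.1118 ang 252.8
scene disc_centre 0.96 [267.3 258.8] r 0.0168 ang 258.1
scene turning_handle 0.58 [247.  262.9] r 0.0641 ang 169.7
top slot 0.7 [274.7 318.2] r 0.0636 ang 240.7
top bar_knob 0.65 [253.2 317.9] r 0.0036 ang 193.6
top disc_centre 0.82 [254.  319.6] r 0.0103 ang 184.9
top turning_handle 0.6 [249.9 336. ] r 0.0585 ang 151.9
```

View pics/fa.png

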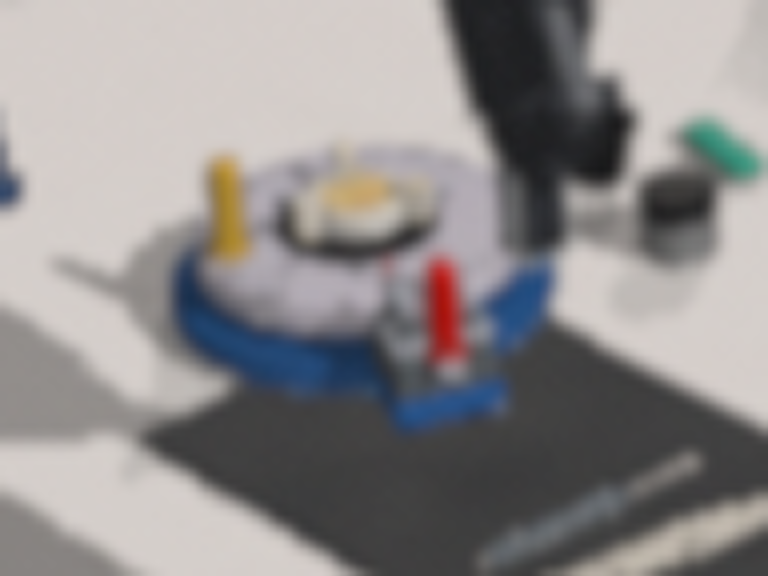

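View pics/fb.png

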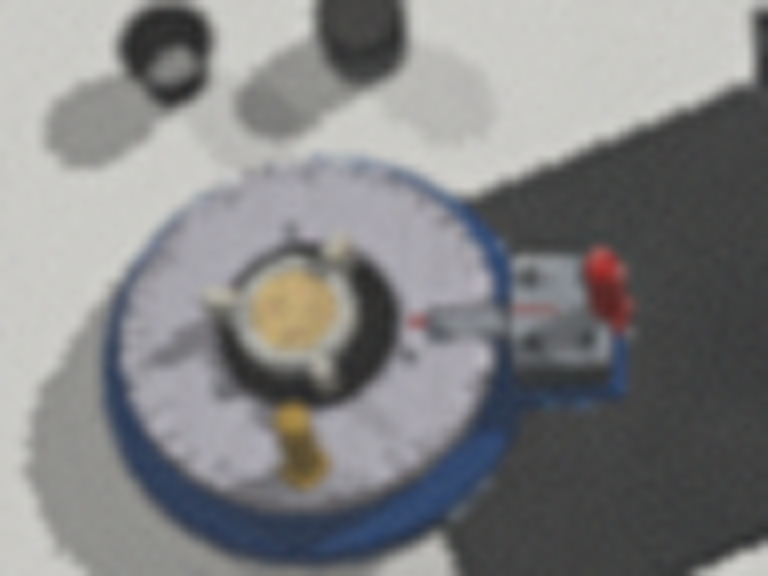

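The top view shows the bar filling the slot up to the red dot, with the nose at about (432,322), and the knob at the guide's outer end at (605,290). In both views the robot is clear. The movement is still seated, and the tools, loupe and tin haven't moved.

```bash
python3 -c "
from h import *
b=imaging.read_camera('top')
k=atz(b,(605/8+214-.44,262/8+276-.44),.075);print(k,np.hypot(k[0]-.516,k[1]-.006))
print(bot.get_obs()['contact_force'],bot.hand_in())"
```

```text
[ 0.47797505 -0.09360186  0.075     ] 0.10661345003377236
the job is handed in; nothing more can be done
[-0.38250175  0.15877304 -0.07784357] None
```

The turntable is locked at home, and I handed the job in at about 19 s.

I pushed the brass handle about 120° counter-clockwise with the shut fingers until the slot faced the bar. Then I pushed the red knob straight in and drew the arm clear.

**Last checks:**
- **Lock bar:** it came up against a firm stop, with about 14 N on the tool and no further travel. In the final picture the knob measures 106.6 mm from the axis (106 mm is fully home), and the bar fills the slot up to the red dot.
- **Rest of the scene:** the movement looks still seated, and the loupe, tin and tools in view look unmoved. The robot touches nothing; its force reading is about 0.4 N, which is noise.

**Disagreements:**
- **Fingertip height:** the pictures put the fingertips about 33 mm above the reported tool position. I set heights from the pictures instead.
- **Network points:** several were a few mm to cm off, and the last top-view knob detection was plainly wrong. For the final alignment and the lock check I used points read by hand from the top picture. I did not check the knob distance independently from the second camera.

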